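# Lock the two filter plates of a sterilising container lid

## Robot

A 6-joint arm with a two-finger parallel gripper is mounted at the origin on a cart in front of the work surface, level with it; the furniture and walls round the work are solid. World frame = base frame: x ahead of the robot, y to its left, z up, the work surface at z = 0. Lengths are in m, angles in degrees, forces in N, time in s.
With the tool pointing down it reaches from about 0.275 to 1 m from the base axis. Payload 8.4 kg.
Tool frame: the origin (TCP) lies on the centre line of the jaws, within the pads' length; the fingertips stand 14 mm ahead of it and the grasp point (between the pads) lies 5 mm behind it (robot.tcp_to_tips is the distance from the TCP to the fingertips, in m); z points along the fingers, y is the line along which they close (so a half turn about z gives the same grasp; the last joint's range is limited). The gripper opens to 85 mm and grips with 20 to 120 N. Pads are 22 mm wide; open, the fingers measure 114 mm over their backs; the gripper's body (76 mm by 85 mm) begins 54 mm behind the grasp point. The pads swing forward as they close: fully open they stand 13 mm farther back than shut.
Start: joints at [-74.393, 20.225, 93.587, -0, 66.188, -0.138], TCP at [0.17, -0.602, 0.245] pointing down, gripper open.
Joint ranges: [-150.9, 150.9], [-52.94, 120.26], [3.33, 152.33], [-74.26, 254.26], [0, 154.13], [-172.89, 172.89]. Speed limits (degrees/s): [127.2, 127.2, 159.86, 180, 180, 180].

## Interface

Orientations are given as a 3x3 rotation matrix whose columns are the frame's x, y, z axes.
In Python, from bench import robot, effector, kin, readout, camera gives the robot as it stands. The module is installed in compiled form; this text tells all that it offers. Calls block until the motion is done:
- robot.move_ptp(position, orientation): joint-space move of the TCP to a pose.
- robot.move_linear(position, v=0.15, rot=None): straight line of the TCP; rot=None keeps the orientation; v is the mean speed in m/s.
- robot.move_joints(angles): joint-space move.
- effector.gripper_to(opening, grasp_force=None): finger opening in m; grasp_force is the grip in N (None keeps the last); returns when the fingers have stopped.
- robot.pause(seconds).
- kin.ik(position, orientation): joint angles nearest the present ones, or None.
- readout.get_state(): the state.
- camera(name): name is "side" or "top" or "wrist"; returns a dict with "pixels" (420x560x3 uint8, red, green, blue), "fx", "fy", "cx", "cy" (pixels), "k1" (the pictures are not rectified: a ray, as slopes to the right and down, at radius r is drawn at 1 + k1 r^2 times it, then the intrinsics apply), "R" (3x3) and "t" (3): a world point X has camera coordinates R X + t; the wrist camera has in their place "hand_eye" (4x4, takes a point from camera to tool coordinates, whose origin is the TCP and whose axes are the flange's). Camera axes: x right, y down, z forward; pixel columns grow to the right and rows downward; lengths in m; the calibration is good to about 2 mm. A picture is of the moment at which its call begins: read the wrist's pose just before it. There is no depth.
A pose or a line that the arm cannot do raises robot.Unreachable and nothing moves.
- robot.sign_off(): hands the job in; it is judged then, once.
The state is a dict: "t": time; "q": joint angles; "joint_velocities": joint speeds; "tau": joint torques, N m; "tool_pos": TCP position; "eef_rot": TCP orientation; "wrist_force": force on the tool from outside, world axes, zero at the start; "moment": the same for the moment, N m; "width": finger opening in m; "finger_force": force on a finger pad.
Only numpy, scipy, OpenCV 4.12 (cv2) and the standard library are available. Lean on these libraries where they do the work, as an engineer would, in place of code of your own. Each camera call takes 0.05 s, during which the arm holds its last target. There are 200 camera calls.

## Task

The blue lid of a sterilising container lies upside down on the worktop, with the yellow-tabbed handles of its two round filter plates still open. With a fingertip, gently push each handle clockwise (seen from above) round its centre post until it is fully home against the stop at its steel keeper, so that both filters are locked in. Pinch and lift nothing: leave the lid lying where it is, and do not disturb the pen in it or the things around it.

Things in the scene. Friction and masses are not known exactly. Their poses are not given: they have to be found in the camera images.
- lid: Blue lid of a sterilising container, open side up, loose on the worktop, 1 to 1.9 kg (a side push over 5 to 9 N slides it). 210 mm (x) by 460 mm (y); wall 2.5 mm thick, rim 35 mm high, floor 3 mm thick. Origin: centre of the underside, on the worktop. x points away from the robot, y left (within 0.2 rad), z up. Two round steel plates lie in it under the handles.
- pivot_left (a point): Vertical turning axis of the left plate's handle, 13 mm above the worktop, at x 0, y +115 mm in the lid's frame. Hub and post here: 14 mm radius, up to 28 mm above the worktop. The handle is a flat steel bar 12 mm wide, 82 mm long from the axis, 14 to 18 mm above the worktop. The plate below: 80 mm radius, top at most 14 mm high; it sinks 2.5 mm as the handle is turned home.
- pivot_right (a point): The same for the right plate and its handle, at x 0, y -115 mm in the lid's frame.
- keeper_left (a point): Centre of the lip of the fixed dark steel keeper at the front of the left plate, 83 mm from the handle's axis along the lid's -x, 22 mm above the worktop. The keeper is a hook 28 mm wide, from 74 to 93 mm from the axis, 23 mm high; the handle's tip goes in under its lip and meets the stop there.
- keeper_right (a point): The same for the right plate's keeper.
- tab_left (a point): Centre of the yellow upright tab on the left handle, 47 mm from the handle's axis, 26.5 mm above the worktop. The tab is a blade along the handle, from 28 to 66 mm from the axis, 8 mm thick, from 15 to 38 mm above the worktop; its flat sides are pushed.
- tab_right (a point): The same for the yellow tab of the right handle.
- handle_left (a joint): Angle of the left plate's handle, rad. 0 = wide open: it points along the lid's -y. It turns clockwise seen from above; at 1.571, the stop, it is fully home and points along the lid's -x, its tip under the keeper. At angle q it points along (-sin q, -cos q) in the lid's x, y. Starts between 0.05 and 0.75. It turns stiffly and stays where it is left: about 2 N at the yellow tab moves it.
- handle_right (a joint): Angle of the right plate's handle, rad. 0 = wide open: it points along the lid's -y. It turns clockwise seen from above; at 1.571, the stop, it is fully home and points along the lid's -x, its tip under the keeper. At angle q it points along (-sin q, -cos q) in the lid's x, y. Starts between 0.05 and 0.75. It turns stiffly and stays where it is left: about 2 N at the yellow tab moves it.
- pen: Slim red pen, 145 mm long, 12 mm wide, 9 mm thick, loose on the lid's floor between the two plates, lying along the lid's x. Origin: centre of its underside. Not to be disturbed.
- tape_blue: Roll of light blue tape, 69 mm across, 19 mm high, lying flat to the right of the lid. Origin: centre of its underside. Bystander.
- hemostat: Steel hemostat, 141 mm long, 78 mm wide, 7 mm high, lying to the right of the lid, near the front. Origin: centre of its underside. Bystander.
- scissors: Steel scissors, 152 mm long, 81 mm wide, 7 mm high, lying to the right of the hemostat. Origin: centre of its underside. Bystander.
- bowl: Small steel bowl, 74 mm across, 34 mm high, at the right. Origin: centre of its underside. Bystander.

How it is judged (in metres and radians):
At the end, for the whole second after the job is handed in: Both handles are within 0.07 rad (4 degrees) of the stop (angle above 1.5 of 1.571), and the lid lies flat and at rest, each pivot within 15 mm of where it began (value of joint each of handle_left, handle_right above 1.5 rad and angular speed of lid below 0.05 rad/s and linear speed of lid below 0.01 m/s and distance of each of pivot_left, pivot_right from where it was at the start of the episode below 0.015 m and angle between lid's own z axis and vertical below 0.03 rad); the robot touches nothing.
It fails at once if the lid is shoved about (a pivot moves more than 15 mm) (distance of any of pivot_left, pivot_right from where it was at the start of the episode above 0.015 m).
It fails at once if the lid is lifted (a pivot more than 10 mm up) or tipped (height (world z) of any of pivot_left, pivot_right above 0.023 m or angle between lid's own z axis and vertical above 0.08 rad).
It fails at once if the fingers press or pinch the lid or its handles with more than 20 N (contact force between the fingers and lid above 20 N).
It fails at once if the pen is disturbed (moved more than 25 mm) or lifted (distance of pen from where it was at the start of the episode above 0.025 m or height (world z) of pen above 0.03 m).
It fails at once if a thing standing around is moved more than 15 mm (distance of any of tape_blue, hemostat, scissors, bowl from where it was at the start of the episode above 0.015 m).
It also fails if it takes over 51 s, if anything falls off the work surface, if the arm or the gripper's body presses on something with over 40 N, if the wrist force passes 120 N, or if a joint passes its speed limit or range.

## Working session

There is one attempt and no reset: what is moved stays moved. The work goes in short steps, each a Python script; the robot and the scene stay as the last script left them, time stands still between calls to the robot, and variables do not carry over. Pictures are saved under pics/ and viewed, at most 10 in all, crops included, and the job is handed in when it is done.

```bash
mkdir -p pics; ls
python3 - <<'E'
from bench import robot, effector, kin, readout, camera
import cv2,json
s=readout.get_state();print(s['t'],s['tool_pos'],s['eef_rot'],s['width'],s['wrist_force'],robot.tcp_to_tips)
for n in('top','side'):
    c=camera(n);cv2.imwrite(f'pics/{n}0.png',c['pixels'][:,:,::-1])
    print(n,{k:(v.tolist() if hasattr(v,'tolist') else v) for k,v in c.items() if k!='pixels'})
E
```

```text
pics
0.0 [ 0.16948062 -0.60109137  0.24453334] [[ 9.62466504e-01  2.71400234e-01 -3.75386963e-04]
 [ 2.71400494e-01 -9.62465511e-01  1.38266927e-03]
 [ 1.39597579e-05 -1.43265306e-03 -9.99998974e-01]] 0.08520531432399453 [-1.16447862 -0.56364423 -0.50745812] 0.014
top {'fx': 484.8810099390837, 'fy': 484.8810099390837, 'cx': 272.78010139149603, 'cy': 210.28543618838086, 'k1': -0.1473441276048959, 'R': [[0.024683327995811022, -0.9994824134715121, -0.020631007736236683], [-0.9905104361466475, -0.021660265400912, -0.13571996458642424], [0.13520284465805235, 0.023785248872431216, -0.9905324087239383]], 't': [-0.2241390109155969, 0.5345831555901932, 1.2359948225032475]}
side {'fx': 510.07516130796796, 'fy': 510.07516130796796, 'cx': 278.25151237039006, 'cy': 205.54663870889843, 'k1': 0.002447622152065872, 'R': [[0.9966715292447291, -0.07882436366203205, -0.020798617411942166], [-0.058807211019855574, -0.5184806128064372, -0.8530648076646505], [0.05645861072536945, 0.8514485150830536, -0.5213903062369152]], 't': [-0.5595181747479882, -0.027584611694859203, 1.6049213693380138]}
```

View pics/top0.png

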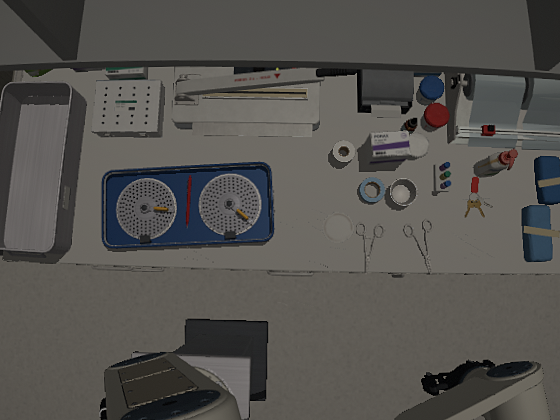

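The top view shows the lid at about (103–273, 163–248), with the left hub near (146,208), the right hub near (229,204) and the keepers near (145,239) and (230,235). I'll enlarge it.

Run:
```python
import cv2
a=cv2.imread('pics/top0.png')[155:260,95:283]
a=cv2.convertScaleAbs(a,alpha=1.6)
cv2.imwrite('pics/topc.png',cv2.resize(a,None,fx=4.2,fy=4.2,interpolation=cv2.INTER_CUBIC))
```

```text
(no output)
```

View pics/topc.png

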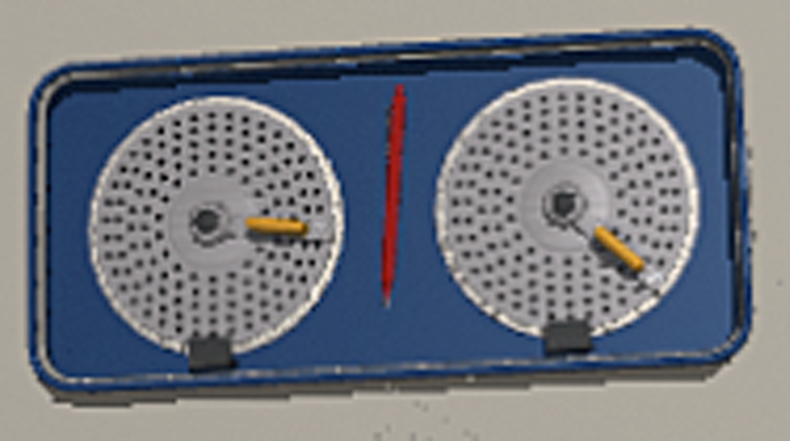

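View pics/side0.png

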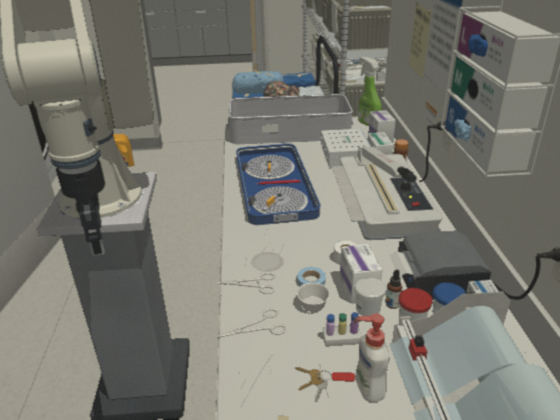

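The crop shows the left hub at (208,221), right hub at (564,203), keepers at (212,352) and (568,337), left tab from 248,224 to 305,228 and right tab from 598,232 to 640,267. Next I'll fit the lid pose and project it back as a check.

```bash
cat > h.py <<'E'
import numpy as np, cv2
from scipy.optimize import least_squares
def proj(c,X,R=None,t=None):
    R=np.array(c['R']) if R is None else R; t=np.array(c['t']) if t is None else t
    p=np.atleast_2d(X)@R.T+t; s=p[:,:2]/p[:,2:]
    s=s*(1+c['k1']*(s**2).sum(1,keepdims=True))
    return s*[c['fx'],c['fy']]+[c['cx'],c['cy']]
def model(p):
    x,y,a,ql,qr=p; c,s=np.cos(a),np.sin(a)
    L=[]
    for yy in(.115,-.115): L+=[[0,yy,.028],[-.0835,yy,.023]]
    for yy,q in((.115,ql),(-.115,qr)):
        d=np.array([-np.sin(q),-np.cos(q)])
        for r in (.028,.066): L.append([*(np.array([0,yy])+r*d),.036])
    L=np.array(L); L[:,:2]=L[:,:2]@np.array([[c,s],[-s,c]])+[x,y]; return L
def fit(c,uv,p0,R=None,t=None):
    f=least_squares(lambda p:(proj(c,model(p),R,t)-uv).ravel(),p0); return f.x,f.fun.reshape(-1,2)
def wristRt(c,s):
    T=np.eye(4);T[:3,:3]=s['eef_rot'];T[:3,3]=s['tool_pos']
    M=np.linalg.inv(T@np.array(c['hand_eye']));return M[:3,:3],M[:3,3]
E
python3 - <<'E'
from h import *
from bench import camera
c=camera('top')
uv=np.array([[208,221],[212,352],[564,203],[568,337],[247,224],[306,228],[597,231],[642,269]])/4.2+[95-.38,155-.38]
p,r=fit(c,uv,[.5,.2,0,.2,.7]);print(p.round(4));print(r.round(2));print(model(p).round(3))
np.save('p0.npy',p)
c=camera('wrist');print(c['fx'],c['k1'],np.array(c['hand_eye']).round(3))
E
```

```text
[0.5492 0.0191 0.07   0.1348 0.7581]
[[-0.24  0.02]
 [-0.34  0.07]
 [ 0.26  0.13]
 [ 0.57 -0.17]
 [-0.18 -0.22]
 [-0.3   0.05]
 [ 0.02 -0.12]
 [ 0.18  0.22]]
[[ 0.541  0.134  0.028]
 [ 0.458  0.128  0.023]
 [ 0.557 -0.096  0.028]
 [ 0.474 -0.101  0.023]
 [ 0.539  0.106  0.036]
 [ 0.537  0.068  0.036]
 [ 0.539 -0.117  0.036]
 [ 0.515 -0.147  0.036]]
375.31035158928256 -0.012352009105420841 [[ 0.    -0.966 -0.259  0.065]
 [ 1.     0.    -0.001 -0.001]
 [ 0.001 -0.259  0.966 -0.129]
 [ 0.     0.     0.     1.   ]]
```

The fit residuals are under 0.6 px, about 1.5 mm, and the sizes agree with those given. I'll refine it with the wrist camera and close the fingers on the way.

Run:
```python
from h import *
from bench import robot, effector, kin, readout, camera
import pickle
Rd=np.array([[1,0,0],[0,-1,0],[0,0,-1.]])
robot.move_ptp([.60,.02,.28],Rd); effector.gripper_to(0.0)
robot.pause(.3)
F=[]
for i in range(5):F.append(readout.get_state()['wrist_force']);robot.pause(.04)
print(np.array(F).round(2))
s=readout.get_state();c=camera('wrist');pickle.dump((c,s),open('w1.pkl','wb'))
print(s['t'],s['q'],s['width'],s['tool_pos'])
R,t=wristRt(c,s);print(proj(c,model(np.load('p0.npy')),R,t).round(0).tolist())
im=c['pixels'][:,:,::-1]
cv2.imwrite('pics/w1.png',cv2.resize(cv2.convertScaleAbs(im,alpha=1.4),(800,600),interpolation=cv2.INTER_CUBIC))
```

```text
[[ 0.53  0.65  0.93]
 [-0.67  0.83 -0.2 ]
 [ 0.77  0.41 -0.58]
 [ 0.63  0.33 -1.22]
 [-0.86  0.18 -0.05]]
4.15 [1.76639894e+00 1.62801526e+01 9.45772310e+01 2.20502567e-04
 6.91452796e+01 9.17666712e+01] -1.594780507871403e-05 [0.59999083 0.02000516 0.27996204]
[[170.0, 227.0], [181.0, 296.0], [386.0, 213.0], [384.0, 283.0], [194.0, 231.0], [231.0, 233.0], [407.0, 231.0], [433.0, 253.0]]
```

View pics/w1.png

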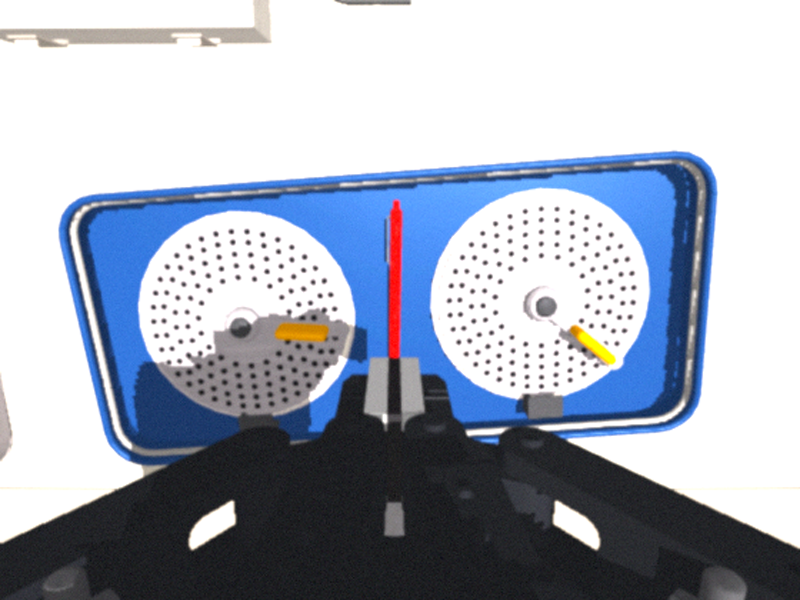

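In the wrist view (800x600) the hubs are at (240,325) and (545,306), the tabs run (278,330)–(327,333) and (572,328)–(614,361), and the right keeper is at (544,404). The left keeper is partly hidden by the fingers.

Run:
```python
from h import *
from bench import camera
import pickle
c,s=pickle.load(open('w1.pkl','rb'));R,t=wristRt(c,s)
uv=np.array([[240,325],[258,420],[545,306],[544,402],[277,330],[328,333],[572,328],[615,362]])/1.42857-.15
w=np.ones((8,1));w[1]=0.2
f=least_squares(lambda p:((proj(c,model(p),R,t)-uv)*w).ravel(),np.load('p0.npy'))
print(f.x.round(4));print(f.fun.reshape(-1,2).round(2))
top=camera('top')
u2=np.array([[208,221],[212,352],[564,203],[568,337],[247,224],[306,228],[597,231],[642,269]])/4.2+[95-.38,155-.38]
g=least_squares(lambda p:np.r_[((proj(c,model(p),R,t)-uv)*w).ravel(),2*(proj(top,model(p))-u2).ravel()],f.x)
print(g.x.round(4));print(g.fun.reshape(-1,2).round(2).tolist());np.save('p1.npy',g.x);np.save('pw.npy',f.x)
```

```text
[0.5492 0.0222 0.0742 0.1223 0.781 ]
[[-1.13  0.17]
 [-0.3   0.4 ]
 [ 1.68 -1.85]
 [ 1.1   1.01]
 [-2.41  0.28]
 [-1.8  -0.14]
 [ 3.89  1.55]
 [-1.22 -0.24]]
[0.5492 0.0209 0.0726 0.1267 0.7743]
[[0.05, -0.01], [-0.1, 0.37], [2.9, -1.68], [2.12, 1.17], [-1.2, 0.26], [-0.59, 0.05], [5.22, 1.62], [0.22, -0.3], [-1.78, 0.2], [-1.82, 0.29], [-0.83, -0.03], [-0.05, -0.65], [-1.64, -0.51], [-1.85, -0.27], [-1.51, -0.31], [-1.46, 0.66]]
```

```bash
cat > push.py <<'E'
from h import *
from bench import robot, readout
def pose(p,side,phi,z):
    x,y,a=p[:3]; b=a
    piv=np.array([x,y])+side*.115*np.array([-np.sin(a),np.cos(a)])
    M=np.array([[np.cos(a),-np.sin(a)],[np.sin(a),np.cos(a)]])
    d=M@[-np.sin(phi),-np.cos(phi)]; e=M@[-np.cos(phi),np.sin(phi)]
    X=np.r_[-d,0]; Z=np.array([0,0,-1.])
    return np.r_[piv+.047*d-.012*e,z],np.c_[X,np.cross(Z,X),Z],np.r_[e,0]
def force(n):
    F=[]
    for _ in range(n): F.append(readout.get_state()['wrist_force']);robot.pause(.02)
    return np.mean(F,0)
def push(p,side,q0,zt=.040,pmax=1.72,fstop=4.5):
    phi=q0-.30
    P,R,e=pose(p,side,phi,.16); robot.move_ptp(P,R)
    P,R,e=pose(p,side,phi,zt); robot.move_linear(P,v=.1)
    b=force(15); log=[]; k=0
    while phi<pmax:
        st=.06 if phi<1.25 else .02
        phi+=st; P,R,e=pose(p,side,phi,zt); robot.move_linear(P,v=.03,rot=R)
        f=force(3 if st>.03 else 6)-b; log.append((round(phi,2),round(float(f@e),1),round(float(f[2]),1)))
        if -f@e>fstop:
            f=force(6)-b
            if -f@e>fstop: break
    print('base',b.round(2),'log',log,'t',readout.get_state()['t'])
    return phi
def retract(p,side,phi,zt=.040):
    P,R,e=pose(p,side,phi-.12,zt); robot.move_linear(P,v=.05,rot=R)
    P[2]=.16; robot.move_linear(P,v=.2)
E
python3 - <<'E'
from push import *
p=np.load('p1.npy'); phi=push(p,-1,p[4]); print(phi,readout.get_state()['tool_pos']); retract(p,-1,phi)
print(readout.get_state()['t'])
E
```

```text
base [ 0.05  0.04 -0.06] log [(np.float64(0.53), 0.4, 0.5), (np.float64(0.59), -0.4, 0.4), (np.float64(0.65), -0.4, 0.0), (np.float64(0.71), -0.8, 0.2), (np.float64(0.77), -2.2, 0.1), (np.float64(0.83), -1.3, 0.0), (np.float64(0.89), -1.2, 0.9), (np.float64(0.95), -1.1, 0.7), (np.float64(1.01), -0.7, 0.2), (np.float64(1.07), -0.5, 0.2), (np.float64(1.13), -0.9, 0.3), (np.float64(1.19), -1.1, -0.1), (np.float64(1.25), -0.7, 0.5), (np.float64(1.27), -1.6, 0.5), (np.float64(1.29), -1.9, 0.5), (np.float64(1.31), -1.9, 0.3), (np.float64(1.33), -1.7, 0.6), (np.float64(1.35), -1.6, 0.4), (np.float64(1.37), -1.9, 0.5), (np.float64(1.39), -1.7, 0.6), (np.float64(1.41), -1.9, 0.8), (np.float64(1.43), -1.7, 0.4), (np.float64(1.45), -2.0, 0.7), (np.float64(1.47), -4.6, 0.8)] t 15.0083
1.474333276881362 [ 0.51324421 -0.11383063  0.04002943]
16.025
```

The right handle met a sharp stop about where geometry puts it. Now the left one, then a look.

Run:
```python
from push import *
from bench import camera
import pickle
p=np.load('p1.npy'); phi=push(p,1,p[3]); print(phi); retract(p,1,phi)
robot.move_ptp([.64,.02,.28],np.array([[1,0,0],[0,-1,0],[0,0,-1.]]));robot.pause(.2)
s=readout.get_state();c=camera('wrist');pickle.dump((c,s),open('w2.pkl','wb'));print(s['t'])
R,t=wristRt(c,s);pp=p.copy();pp[3:]=1.571;print(proj(c,model(pp),R,t).round(0).tolist())
im=cv2.convertScaleAbs(c['pixels'][:,:,::-1],alpha=1.2)[150:350,60:480]
cv2.imwrite('pics/w2.png',cv2.resize(im,(800,381),interpolation=cv2.INTER_CUBIC))
a=cv2.convertScaleAbs(camera('top')['pixels'][155:260,95:283,::-1],alpha=1.6)
cv2.imwrite('pics/topc2.png',cv2.resize(a,None,fx=4.2,fy=4.2,interpolation=cv2.INTER_CUBIC))
```

```text
base [-0.13 -0.01 -0.21] log [(np.float64(-0.11), 0.2, 0.3), (np.float64(-0.05), -0.6, -0.1), (np.float64(0.01), 0.1, 0.0), (np.float64(0.07), -0.4, 0.4), (np.float64(0.13), -1.0, 0.9), (np.float64(0.19), -1.7, 0.7), (np.float64(0.25), -1.7, 0.7), (np.float64(0.31), -0.8, 0.8), (np.float64(0.37), -1.2, 0.6), (np.float64(0.43), -1.5, 0.8), (np.float64(0.49), -0.9, 0.8), (np.float64(0.55), -1.1, 0.5), (np.float64(0.61), -0.7, 1.1), (np.float64(0.67), -1.2, 0.8), (np.float64(0.73), -1.1, 0.3), (np.float64(0.79), -0.8, 0.6), (np.float64(0.85), -1.0, -0.1), (np.float64(0.91), -1.1, 0.8), (np.float64(0.97), -0.9, 0.5), (np.float64(1.03), -1.1, 0.6), (np.float64(1.09), -1.3, 0.1), (np.float64(1.15), -1.2, 0.6), (np.float64(1.21), -1.0, 0.4), (np.float64(1.27), -0.9, 0.1), (np.float64(1.29), -2.1, 0.6), (np.float64(1.31), -1.8, 0.3), (np.float64(1.33), -1.8, 0.8), (np.float64(1.35), -2.1, 0.8), (np.float64(1.37), -2.1, 0.5), (np.float64(1.39), -2.2, 0.2), (np.float64(1.41), -2.0, 0.7), (np.float64(1.43), -2.0, 0.6), (np.float64(1.45), -1.8, 0.3), (np.float64(1.47), -3.8, 0.7), (np.float64(1.49), -6.9, 0.6)] t 29.8333
1.4867338196107285
31.8917
[[171.0, 261.0], [183.0, 326.0], [383.0, 247.0], [381.0, 313.0], [173.0, 288.0], [178.0, 318.0], [384.0, 274.0], [384.0, 305.0]]
```

View pics/w2.png

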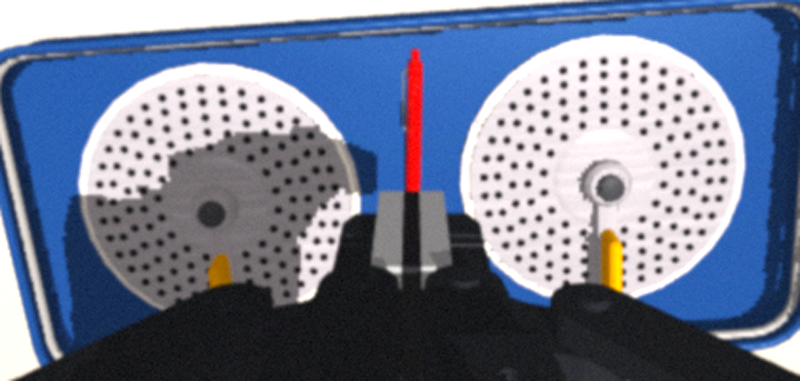

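View pics/topc2.png

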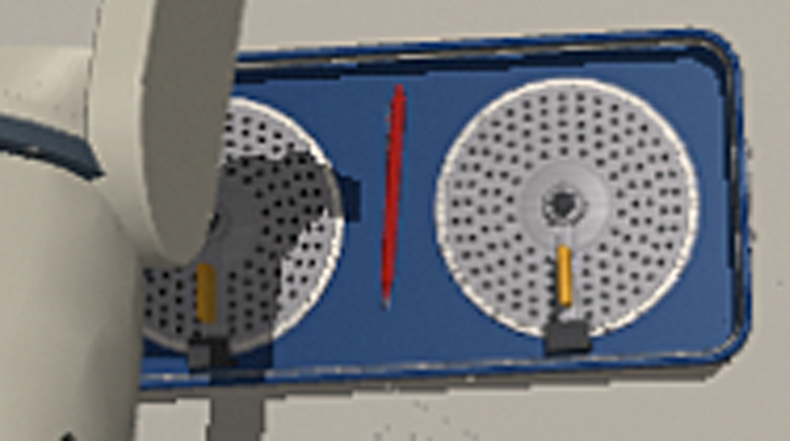

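Both yellow tabs now point at their keepers: in the top crop the right tab is at (563,247)–(565,305), the left at (205,263)–(206,320). The lid and pen haven't moved. The right push ended on only 4.6 N, so I'll confirm that stop with one firmer touch.

Run:
```python
from push import *
from bench import camera
p=np.load('p1.npy'); phi=push(p,-1,1.64,pmax=1.52,fstop=6.); print(phi); retract(p,-1,phi)
robot.move_ptp([.35,-.35,.28],np.array([[1,0,0],[0,-1,0],[0,0,-1.]]))
c=camera('top'); pix=c['pixels']
for side,q in((1,1.571),(-1,1.571)):
    hsv=cv2.cvtColor(pix,cv2.COLOR_RGB2HSV)
    m=cv2.inRange(hsv,(12,120,60),(35,255,255)); x0,x1=(110,185) if side>0 else (195,265)
    ys,xs=np.nonzero(m[165:245,x0:x1]); pts=np.c_[xs+x0,ys+165].astype(np.float32)
    l=cv2.fitLine(pts,cv2.DIST_L2,0,.01,.01).ravel(); 
    for qq in(1.45,1.5,1.571):
        pp=p.copy();pp[3:]=qq;u=proj(c,model(pp)); i=4 if side>0 else 6
        print(side,qq,'pred c',u[i:i+2].mean(0).round(2),'slope',((u[i+1]-u[i])[0]/(u[i+1]-u[i])[1]).round(3))
    print('meas',pts.mean(0),len(pts),'slope',l[0]/l[1])
a=cv2.convertScaleAbs(pix[155:260,95:283,::-1],alpha=1.6)
cv2.imwrite('pics/topc3.png',cv2.resize(a,None,fx=4.2,fy=4.2,interpolation=cv2.INTER_CUBIC))
print(readout.get_state()['t'])
```

```text
base [0.12 0.3  0.01] log [(1.36, -0.2, -0.1), (1.38, -0.4, 0.1), (1.4, -0.5, 0.1), (1.42, -0.3, -0.1), (1.44, -0.0, 0.2), (1.46, -0.7, -0.0), (1.48, -4.9, -0.5), (1.5, -6.8, -0.5)] t 37.3833
1.5
1 1.45 pred c [144.7  224.24] slope 0.133
1 1.5 pred c [143.84 224.36] slope 0.083
1 1.571 pred c [142.61 224.47] slope 0.013
meas [143.43396 224.37737] 53 slope -0.0051281466
-1 1.45 pred c [230.94 219.99] slope 0.159
-1 1.5 pred c [230.05 220.12] slope 0.108
-1 1.571 pred c [228.78 220.23] slope 0.036
meas [228.70213 220.     ] 47 slope 0.024116855
39.6333
```

View pics/topc3.png

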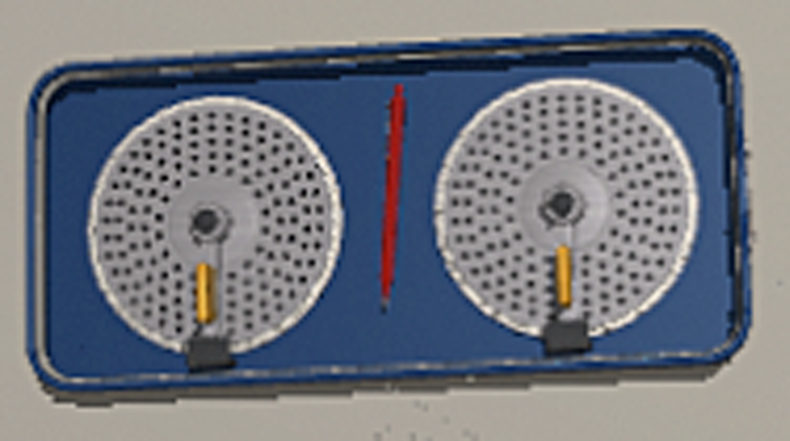

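The picture shows both tabs pointing at their keepers, with measured slopes matching the fully home angle. The lid and pen are in place and the arm is clear.

```bash
python3 -c "
from bench import robot
print(robot.sign_off())"
```

```text
the job is handed in; nothing more can be done
None
```

I pushed both handles home against their keeper stops, with the stop confirmed by force and by the top camera. The lid and pen show no visible movement, and the job was handed in at about 40 s of the 51 s allowed; no verdict was returned.

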